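# Put the printmaking tools back on their silhouette mats

## Robot

A 7-joint arm with a two-finger parallel gripper is mounted at the origin on the work surface. World frame = base frame: x ahead of the robot, y to its left, z up, the work surface at z = 0. Lengths are in m, angles in rad, forces in N, time in s.
With the tool pointing down it reaches from about 0.4 to 0.875 m from the base axis. Payload 19.3 kg.
Tool frame: the origin (TCP) lies midway between the tips of the shut fingers; the grasp point (between the pads) lies 19 mm behind it (bot.pinch_z is the distance from the TCP to the grasp point, in m); z points along the fingers, y is the line along which they close (so a half turn about z gives the same grasp; the last joint's range is limited). The gripper opens to 85 mm and grips with 20 to 120 N. Pads are 22 mm wide; open, the fingers measure 114 mm over their backs; the gripper's body (76 mm by 85 mm) begins 54 mm behind the grasp point. The pads swing forward as they close: fully open they stand 13 mm farther back than shut.
Start: joints at [1.183, 0.521, -0.036, 1.599, 0.021, 1.021, -0.113], TCP at [0.195, -0.594, 0.231] pointing down, gripper open.
Joint ranges: [-2.91, 2.91], [-0.3, 2.13], [-1.5, 1.42], [0.17, 2.43], [-1.26, 4.41], [0.16, 1.93], [-2.52, 2.52]. Speed limits (rad/s): [1.89, 1.89, 2.39, 2.39, 3.01, 3.01, 3.01].

## Interface

Orientations are given as [roll, pitch, yaw] about the fixed x, y, z axes, in that order (R = Rz(yaw) Ry(pitch) Rx(roll)).
In Python, from workcell import observe, viewer, bot gives the robot as it stands. The module is installed in compiled form; this text tells all that it offers.
- The arm moves only by the tool play_rows, never from a script. Its argument "motion" is a list of rows, each a list of 7 numbers: the shift along the tool's x, y, z in cm, then the turn, a rotation vector about the tool's x, y, z in rad, then the opening, from -1 (shut) to 1 (fully open), so that 0 is half open. A call has exactly 5 rows; each row is the pose to reach, as a shift and turn from the pose commanded when the call began, along the tool's axes at that moment; what a row does not reach only later rows make up. A row lasts 1/10 s, in which the tool goes at most 50 mm and 8.59 degrees, less where a joint would pass 70% of its speed; a pose out of reach is approached as far as the arm can. A call with a gripper value outside its range is refused whole. The fingers move at their own pace and stop on an object; "squeeze" is the grip in N (left out, the last holds). Time passes only in rows, so rows that repeat a pose let the fingers close, or fill a call up. It gives the time, the measured TCP pose, the force, the opening and the grip force at its end, in the units of the state.
- observe(): the state, without advancing time (a new reading comes with each control period).
- viewer.grab_frame(name): name is "scene" or "top" or "wrist"; returns (picture, depth): 480x640x3 uint8, red, green, blue; 480x640 float32, m along the optical axis (not along the pixel's ray), 0 where there is no reading.
- viewer.camera_info(name): a dict with "fx", "fy", "cx", "cy" (pixels), "R" (3x3) and "t" (3): a world point X has camera coordinates R X + t. Camera axes: x right, y down, z forward; pixel columns grow to the right and rows downward; lengths in m; the calibration is good to about 2 mm. The wrist camera is an equidistant fisheye: a pixel r from the principal point sees the ray r / f radians off the axis. A picture is of the moment at which its call begins: read the wrist's pose just before it. camera_info takes no time and is no camera call; for the wrist camera it gives the pose at the moment of the call.
- bot.job_done(): hands the job in; it is judged then, once.
The state is a dict: "clock": time; "qpos": joint angles; "qd": joint speeds; "joint_efforts": joint torques, N m; "position": TCP position; "tool_rot": TCP orientation; "force": force on the tool from outside, world axes, zero at the start; "moment": the same for the moment, N m; "grip_width": finger opening in m; "finger_force": force on a finger pad.
Only numpy, scipy, OpenCV 4.12 (cv2) and the standard library are available. Lean on these libraries where they do the work, as an engineer would, in place of code of your own. Each camera call takes 0.05 s, during which the arm holds its last target. There are 200 camera calls.

## Task

Clear up after the printing class: put the wide brayer, the narrow brayer, the palette knife and the baren back, each on the mat that shows its silhouette, lying squarely on the silhouette and the same way round. Do not knock over the bottle of brush cleaner or the coffee cup.

Things in the scene. Friction and masses are not known exactly. Their poses are not given: they have to be found in the camera images.
- wide_brayer_mid (a point): Wide brayer (ink roller), 160 mm long, 0.17 kg: black roller 80 mm wide, 32 mm thick, in a steel frame 95 mm wide; wooden handle. Point: on the axis of the handle's waist (23 mm thick, straight 20 mm either way), 16 mm above its support, 15 mm behind mid-length; axle 79 mm ahead, butt 65 mm behind. Heavier towards the roller; x axis from handle to working end, z up.
- narrow_brayer_mid (a point): Narrow brayer (ink roller), 160 mm long, 0.12 kg: as the wide one, but its black roller is only 40 mm wide, 32 mm thick, in a frame 55 mm wide. Point: on the axis of the handle's waist (23 mm thick, straight 20 mm either way), 16 mm above its support, 15 mm behind mid-length; axle 79 mm ahead, butt 65 mm behind; x axis from handle to working end, z up.
- palette_knife_mid (a point): Palette knife, 170 mm long, 0.06 kg: slim dark wooden handle, cranked steel blade 22 mm wide with a round tip, lying flat. Point: on the axis of the handle's waist (18 mm thick, straight 20 mm either way), 12 mm above its support, 15 mm behind mid-length; blade tip 100 mm ahead, butt 70 mm behind; x axis from handle to working end, z up.
- baren_mid (a point): Baren (hand burnisher), 0.16 kg: wooden disc 95 mm across, 12 mm thick, with a wooden knob on top, 34 mm across, straight-sided from 30 to 44 mm above its support, top at 50 mm. Point: on the axis in the middle of the knob, 36 mm above its support. Round: its turn does not matter; z up.
- mat_wide: Dark grey rubber mat 180 x 110 mm, 4 mm thick, fixed, with the silhouette of the wide brayer (80 mm roller) inlaid flush in pale grey, true to size. Origin: centre of its underside, below the middle of the silhouette. x axis along the mat from the silhouette's handle to its working end, z up. With the tool in place its point is over x = -15 mm, y = 0 and the x axes agree.
- mat_narrow: Dark grey rubber mat 180 x 110 mm, 4 mm thick, fixed, with the silhouette of the narrow brayer (40 mm roller) inlaid flush in pale grey, true to size. Origin: centre of its underside, below the middle of the silhouette. x axis along the mat from the silhouette's handle to its working end, z up. With the tool in place its point is over x = -15 mm, y = 0 and the x axes agree.
- mat_knife: Dark grey rubber mat 180 x 110 mm, 4 mm thick, fixed, with the silhouette of the palette knife inlaid flush in pale grey, true to size. Origin: centre of its underside, below the middle of the silhouette. x axis along the mat from the silhouette's handle to its working end, z up. With the tool in place its point is over x = -15 mm, y = 0 and the x axes agree.
- mat_baren: Dark grey rubber mat 180 x 110 mm, 4 mm thick, fixed, with the baren's silhouette, a plain disc 95 mm across, inlaid flush in pale grey, true to size. Origin: centre of its underside, below the middle of the silhouette. x axis along the mat, z up.
- cleaner_bottle: Bystander: upright clear bottle of brush cleaner, 54 mm in diameter, 140 mm high, loose. Origin: centre of its underside, z up.
- coffee_cup: Bystander: upright paper coffee cup with a black lid, 84 mm across the lid, 113 mm high, loose. Origin: centre of its underside, z up.
There are look-alikes about, which are no part of the job. What is shaped like the part that bears narrow_brayer_mid but orange or yellow is not meant. What is shaped like the part that bears baren_mid but orange or pink is not meant.

How it is judged:
At the end, for the whole second after the job is handed in: Each brayer and the palette knife lies flat on the mat with its own silhouette, within 12 mm of it along and across the mat and 0.2 rad (11 degrees) of its direction, handle to the handle end; the baren stands flat, pad down, within 12 mm of the middle of its disc silhouette; all four are at rest (x of wide_brayer_mid in the frame of mat_wide between -0.027 and -0.003 m and y of wide_brayer_mid in the frame of mat_wide between -0.012 and 0.012 m and x of mat_wide in the frame of wide_brayer_mid between 0.003 and 0.027 m and angle between the x axis of wide_brayer_mid and the x axis of mat_wide, either way round below 0.2 rad and angle between each of wide_brayer_mid, narrow_brayer_mid, palette_knife_mid's own z axis and vertical below 0.15 rad and z of wide_brayer_mid in the frame of mat_wide below 0.026 m and x of narrow_brayer_mid in the frame of mat_narrow between -0.027 and -0.003 m and y of narrow_brayer_mid in the frame of mat_narrow between -0.012 and 0.012 m and x of mat_narrow in the frame of narrow_brayer_mid between 0.003 and 0.027 m and angle between the x axis of narrow_brayer_mid and the x axis of mat_narrow, either way round below 0.2 rad and z of narrow_brayer_mid in the frame of mat_narrow below 0.026 m and x of palette_knife_mid in the frame of mat_knife between -0.027 and -0.003 m and y of palette_knife_mid in the frame of mat_knife between -0.012 and 0.012 m and x of mat_knife in the frame of palette_knife_mid between 0.003 and 0.027 m and angle between the x axis of palette_knife_mid and the x axis of mat_knife, either way round below 0.2 rad and z of palette_knife_mid in the frame of mat_knife below 0.026 m and horizontal distance between baren_mid and mat_baren below 0.012 m and angle between baren_mid's own z axis and vertical below 0.1 rad and z of baren_mid in the frame of mat_baren below 0.046 m and linear speed of each of wide_brayer, narrow_brayer, palette_knife, baren below 0.02 m/s); the robot touches nothing.
It fails at once if the bottle of brush cleaner is knocked over (angle between cleaner_bottle's own z axis and vertical above 0.6 rad).
It fails at once if the coffee cup is knocked over (angle between coffee_cup's own z axis and vertical above 0.6 rad).
It also fails if it takes over 112 s, if anything falls off the work surface, if the arm or the gripper's body presses on something with over 40 N, if the wrist force passes 120 N, or if a joint passes its speed limit or range.

## Working session

There is one attempt and no reset: what is moved stays moved. The work goes in short steps, Python scripts to look and compute and a tool call to move; the robot and the scene stay as the last step left them, time stands still between calls to the robot, and variables do not carry over. Pictures are saved under pics/ and viewed, at most 14 in all, crops included, and the job is handed in when it is done.

Besides the shell and the picture viewer there is one more tool, called as a command line: name --pt "numbers of a row" for each row, then --argument value for the rest. play_rows: Moves the arm, as the interface text tells. Its arguments: {"type":"object","properties":{"motion":{"type":"array"},"squeeze":{"type":"number"}},"required":["motion"]}

```bash
mkdir -p pics; cat > h.py <<'E'
import numpy as np, cv2
from workcell import observe, viewer, bot
def grab(n):
    p,d=viewer.grab_frame(n); i=viewer.camera_info(n); np.savez(f'{n}.npz',p=p,d=d,**{k:np.array(i[k]) for k in i if k in('fx','fy','cx','cy','R','t')}); return p,d,i
def load(n):
    z=np.load(f'{n}.npz'); return z['p'],z['d'],z
def plane(i,u,v,z):
    R=np.array(i['R']);t=np.array(i['t']);c=-R.T@t
    r=R.T@np.array([(u-i['cx'])/i['fx'],(v-i['cy'])/i['fy'],1.]); return c+r*(z-c[2])/r[2]
E
python3 - <<'E'
from h import *
for n in('top','scene'):
    p,d,i=grab(n); cv2.imwrite(f'pics/{n}0.png',p[:,:,::-1]); print(n,-np.array(i['R']).T@i['t'],i['fx'],np.round(i['R'],3).tolist())
s=observe(); print(s)
E
```

```text
top [0.26903597 0.08862291 1.55165926] 503.21077722959933 [[-0.001, -1.0, 0.007], [-0.993, -0.0, -0.114], [0.114, -0.007, -0.993]]
scene [1.12440448 0.56874474 0.76096699] 447.3928145370943 [[-0.574, 0.819, -0.022], [0.534, 0.354, -0.767], [-0.621, -0.452, -0.641]]
{'clock': 0.1, 'qpos': array([ 1.18280026,  0.52195924, -0.0363414 ,  1.59992797,  0.02119944,
        1.02110997, -0.11284369]), 'qd': array([-0.00073952,  0.00083553,  0.00022393, -0.00174679,  0.00171554,
       -0.00147595,  0.0002238 ]), 'joint_efforts': array([ 2.01222996e-03, -9.28501940e+01,  1.98341422e+00, -3.70539057e+01,
        1.79692445e-02,  5.34946026e-03, -6.72684018e-05]), 'position': array([ 0.19517982, -0.59343089,  0.23078837]), 'tool_rot': array([-3.14057504e+00,  6.37745256e-05,  3.17752845e-01]), 'force': array([ 0.33041754,  0.41597219, -0.66941906]), 'moment': array([0.01709197, 0.0229795 , 0.00641736]), 'finger_force': 0.0, 'grip_width': 0.08538685531988897}
```

View pics/top0.png

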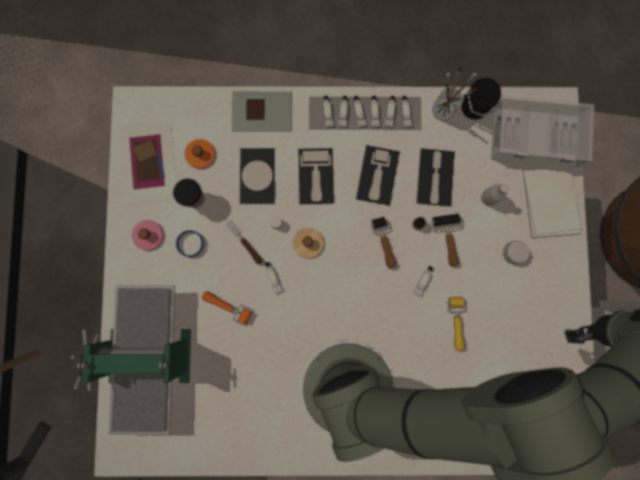

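View pics/scene0.png

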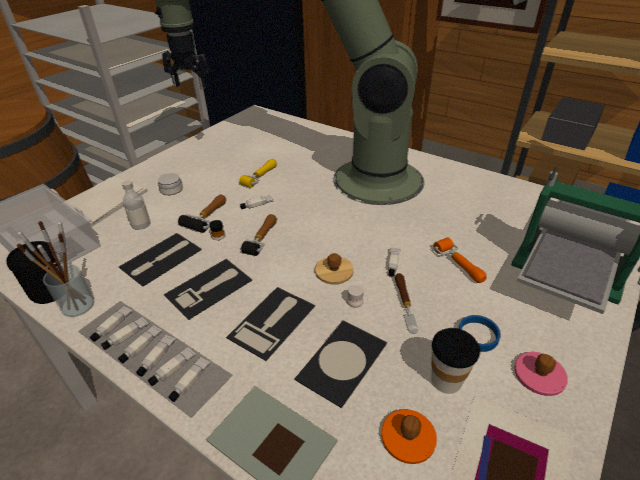

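The targets in the top view are:
- **Barens:** natural at (308,242). Look-alikes are orange at (200,153) and pink at (148,235).
- **Narrow brayer:** black at (384,243). Look-alikes are yellow at (458,322) and orange at (230,308). The wide brayer is at (449,238).
- **Knife:** (246,243).
- **Mats:** baren (257,176), wide (316,176), narrow (378,176), knife (435,177).
- **Bystanders:** bottle at (495,192), cup at (187,193).

I choose the black rollers and the natural-wood baren.

```bash
python3 - <<'E'
from h import *
p,d,i=load('top')
c=p[140:280,215:475]; cv2.imwrite('pics/crop1.png',cv2.resize(c,None,fx=3,fy=3,interpolation=cv2.INTER_CUBIC)[:,:,::-1])
hsv=cv2.cvtColor(p,cv2.COLOR_RGB2HSV)
g=p.max(2)
# mats: fill dark
m=((g<70)).astype(np.uint8); m[:140]=0; m[212:]=0; m[:,:225]=0; m[:,465:]=0
for c in cv2.findContours(m,cv2.RETR_EXTERNAL,cv2.CHAIN_APPROX_NONE)[0]:
    if cv2.contourArea(c)<500: continue
    W=np.array([plane(i,u,v,.004)[:2] for u,v in c[:,0].astype(float)],np.float32)
    r=cv2.minAreaRect(W*1000); print('mat',r)
# non-white blobs in tool zone
sat=hsv[:,:,1].astype(int)
print('paper',p[220,340],hsv[220,340])
m=((g<95)|(sat>110)).astype(np.uint8); m[:210]=0;m[280:]=0;m[:,:220]=0;m[:,475:]=0
for c in cv2.findContours(m,cv2.RETR_EXTERNAL,cv2.CHAIN_APPROX_NONE)[0]:
    if cv2.contourArea(c)<25: continue
    W=np.array([plane(i,u,v,.016)[:2] for u,v in c[:,0].astype(float)],np.float32)
    r=cv2.minAreaRect(W*1000); print('blob',cv2.boundingRect(c),np.round(r[0]),np.round(r[1]),round(r[2],1))
E
```

```text
mat ((627.2581176757812, 95.26966857910156), (120.55709075927734, 103.69766998291016), 1.821904182434082)
mat ((648.2406005859375, -309.3594055175781), (45.22275161743164, 175.06039428710938), 84.76358795166016)
mat ((653.684814453125, -251.1700439453125), (46.63965606689453, 174.81982421875), 84.39275360107422)
mat ((655.5444946289062, 279.20330810546875), (171.76475524902344, 103.339599609375), 1.0059025287628174)
mat ((657.389404296875, -98.51168823242188), (105.21720886230469, 174.7013702392578), 78.97493743896484)
paper [150 145 132] [ 22  31 150]
blob (241, 238, 30, 29) [407. 286.] [120.  26.] 45.2
blob (381, 236, 16, 33) [ 412. -125.] [104.  29.] 17.5
blob (447, 233, 13, 34) [ 420. -325.] [103.  31.] 4.0
blob (294, 229, 28, 28) [443. 121.] [83. 80.] 45.1
blob (413, 217, 14, 13) [ 503. -224.] [37. 40.] 0.0
blob (372, 217, 17, 14) [ 502. -102.] [36. 51.] 14.2
blob (433, 214, 29, 14) [ 511. -309.] [35. 90.] 8.2
```

View pics/crop1.png

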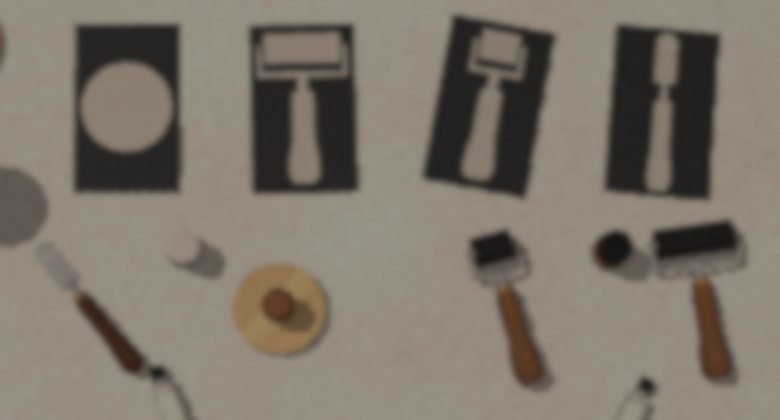

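The crop confirms the natural baren, both black-roller brayers and the dark knife. All the mat silhouettes have their working ends up the image (+x). I'm moving to hover over the wide brayer, whose point is about (0.433,-0.323).

play_rows --pt "4 -2.4 0 0 0 0.03 1" --pt "8 -4.8 0 0 0 0.06 1" --pt "12 -7.2 0.5 0 0 0.1 1" --pt "16 -9.6 1 0 0 0.13 1" --pt "19 -11 1.5 0 0 0.16 1"

```text
clock: 0.6
position: [0.343, -0.4272, 0.2161]
tool_rot: [-3.141, -0.0, 0.158]
force: [0.4, -1.1, 0.1]
grip_width: 0.0854
finger_force: 0.0
```

```bash
cat >> h.py <<'E'
from scipy.spatial.transform import Rotation as Ro
def go(x,y,z,yaw,s=None):
    "shift cm and turn about tool z"
    s=s or observe(); R=Ro.from_euler('xyz',s['tool_rot']).as_matrix()
    dlt=R.T@(np.array([x,y,z])-s['position'])*100
    dy=-(yaw-s['tool_rot'][2]); dy=(dy+np.pi)%(2*np.pi)-np.pi
    print('now',np.round(s['position'],4),np.round(s['tool_rot'],3),'go',np.round(dlt,2),'turn',round(dy,3),'len',round(np.linalg.norm(dlt),1))
E
python3 - <<'E'
from h import *
go(.433,-.323,.2,.157)
p,d,i=load('top')
m=((p.max(2)<75)).astype(np.uint8); m[:140]=0; m[212:]=0; m[:,:230]=0; m[:,465:]=0
m=cv2.morphologyEx(m,cv2.MORPH_OPEN,np.ones((3,3)))
for a,b in((235,285),(290,345),(350,405),(410,465)):
    v,u=np.nonzero(m[:,a:b]); P=np.stack([u+a,v],1)
    h=cv2.convexHull(P.astype(np.int32))
    W=np.array([plane(i,u,v,.004)[:2] for u,v in h[:,0].astype(float)],np.float32)
    r=cv2.minAreaRect(W*1000); print('mat',np.round(r[0],1),np.round(r[1],1),round(r[2],1))
E
```

```text
now [ 0.343  -0.4272  0.2161] [-3.141 -0.     0.158] go [10.53 -8.87  1.62] turn 0.001 len 13.9
mat [654.2 280.5] [173.6 106.4] 0.6
mat [654.5  96.6] [175.5 105. ] 1.8
mat [657.5 -98.3] [105.8 175.4] 79.1
mat [ 651.1 -279.6] [104.9 175.7] 84.6
```

play_rows --pt "3.5 -2.9 0.5 0 0 0 1" --pt "7 -5.8 1 0 0 0 1" --pt "10.5 -8.9 1.6 0 0 0 1" --pt "10.5 -8.9 1.6 0 0 0 1" --pt "10.5 -8.9 1.6 0 0 0 1"

```text
clock: 1.1
position: [0.4315, -0.3246, 0.2]
tool_rot: [-3.141, 0.001, 0.16]
force: [-0.1, -0.6, -0.2]
grip_width: 0.0856
finger_force: 0.0
```

```bash
cat >> h.py <<'E'
def wplane(i,u,v,z):
    R=np.array(i['R']);t=np.array(i['t']);c=-R.T@t
    a=np.array([u-i['cx'],v-i['cy']]);r=np.hypot(*a);th=r/float(i['fx'])
    ray=R.T@np.array([*(a/max(r,1e-9)*np.sin(th)),np.cos(th)]); return c+ray*(z-c[2])/ray[2]
E
python3 - <<'E'
from h import *
p,d,i=grab('wrist'); cv2.imwrite('pics/w1.png',p[:,:,::-1]); print({k:np.round(i[k],3).tolist() for k in('fx','fy','cx','cy','R')},-np.array(i['R']).T@i['t'])
E
```

```text
{'fx': 371.648, 'fy': 371.648, 'cx': 325.893, 'cy': 240.641, 'R': [[0.157, -0.988, 0.0], [-0.945, -0.15, 0.291], [-0.287, -0.046, -0.957]]} [ 0.50295887 -0.31407472  0.34301841]
```

View pics/w1.png

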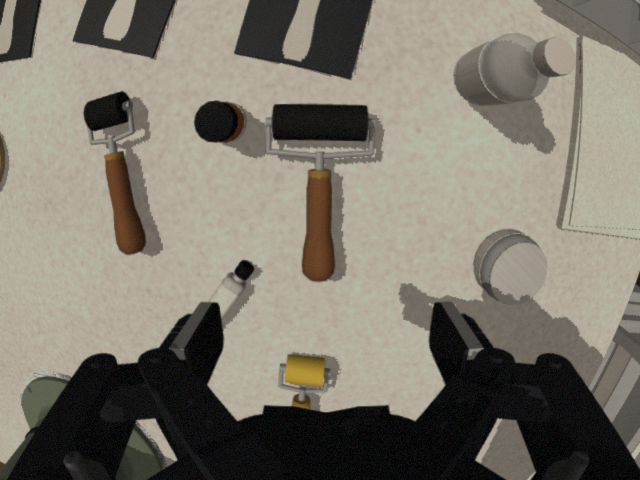

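The wrist view shows the wide brayer with its roller at (320,122) and butt at (318,275). The narrow one has its roller at (107,110) and butt at (130,248). I'll measure both.

```bash
cat >> h.py <<'E'
def brayers(i,p):
    hsv=cv2.cvtColor(p,cv2.COLOR_RGB2HSV).astype(int)
    wood=((hsv[:,:,0]<14)&(hsv[:,:,1]>120)&(hsv[:,:,2]>50)).astype(np.uint8); wood[330:]=0
    blk=(p.max(2)<45).astype(np.uint8); blk[330:]=0
    C=lambda m:[c for c in cv2.findContours(m,cv2.RETR_EXTERNAL,cv2.CHAIN_APPROX_NONE)[0] if cv2.contourArea(c)>300]
    f=lambda c:np.array([wplane(i,u,v,.016)[:2]*1000 for u,v in c[:,0].astype(float)],np.float32)
    B=[(cv2.minAreaRect(f(c))) for c in C(blk)]
    for c in C(wood):
        W=f(c); (cx,cy),(a,b),_=r=cv2.minAreaRect(W)
        if max(a,b)<60 or max(a,b)>140: continue
        vx,vy,_,_=cv2.fitLine(W,cv2.DIST_L2,0,.01,.01).ravel(); v=np.array([vx,vy])
        for q in B:
            dv=np.array(q[0])-[cx,cy]
            if 60<np.hypot(*dv)<130 and abs(dv@v)>.97*np.hypot(*dv):
                v=v*np.sign(dv@v); n=dv/np.hypot(*dv)
                butt=((W-q[0])@n).min()
                print('wood',np.round(r[0],1),np.round(r[1],1),'roller',np.round(q[0],1),np.round(q[1],1),'dir line/2pt',np.round([np.arctan2(v[1],v[0]),np.arctan2(n[1],n[0])],3),'axle-butt',round(float(butt),1),'point from axle',np.round(q[0]-79*n,1),'from butt',np.round(q[0]+n*(butt+65),1))
E
python3 - <<'E'
from h import *
p,d,i=load('wrist'); brayers(i,p); s=observe(); print(s['position'])
E
```

```text
wood [ 412.9 -321.1] [97.1 28.4] roller [ 509.9 -307.9] [30.8 81.9] dir line/2pt [0.142 0.135] axle-butt -146.6 point from axle [ 431.6 -318.5] from butt [ 429.1 -318.9]
wood [ 408.2 -124.8] [97.5 30.6] roller [501.1 -97.2] [30.6 55.2] dir line/2pt [0.25  0.289] axle-butt -145.1 point from axle [ 425.3 -119.7] from butt [ 424.2 -120. ]
[ 0.43079062 -0.32569015  0.2001612 ]
```

play_rows --pt "0.1 -0.7 4 0 0 0.02 1" --pt "0.1 -0.7 8.5 0 0 0.02 1" --pt "0.1 -0.7 13 0 0 0.02 1" --pt "0.1 -0.7 16 0 0 0.02 1" --pt "0.1 -0.7 18 0 0 0.02 1" --squeeze 80

```text
clock: 1.65
position: [0.4291, -0.3192, 0.018]
tool_rot: [-3.14, 0.002, 0.136]
force: [1.3, -0.4, 0.3]
grip_width: 0.0856
finger_force: 0.0
```

play_rows --pt "0 0 1 0 0 0 1" --pt "0 0 1.7 0 0 0 1" --pt "0 0 1.7 0 0 0 1" --pt "0 0 1.7 0 0 0 0" --pt "0 0 1.7 0 0 0 -0.5"

```text
clock: 2.15
position: [0.4314, -0.3188, 0.0042]
tool_rot: [3.141, -0.001, 0.138]
force: [-0.2, 0.5, 0.0]
grip_width: 0.059
finger_force: 0.0
```

play_rows --pt "0 0 0 0 0 0 -1" --pt "0 0 0 0 0 0 -1" --pt "0 0 0 0 0 0 -1" --pt "0 0 0 0 0 0 -1" --pt "0 0 0 0 0 0 -1"

```text
clock: 2.65
position: [0.4312, -0.3184, 0.0038]
tool_rot: [3.141, -0.0, 0.138]
force: [-2.9, 1.7, 11.2]
grip_width: 0.0202
finger_force: 77.8
```

play_rows --pt "0 0 -2 0 0 0 -1" --pt "0 0 -5 0 0 0 -1" --pt "0 0 -9 0 0 0 -1" --pt "0 -1 -13 0 0 0 -1" --pt "1 -3 -17 0 0 0 -1"

```text
clock: 3.15
position: [0.4355, -0.2881, 0.1749]
tool_rot: [3.141, 0.001, 0.135]
force: [-0.2, 0.0, -2.0]
grip_width: 0.0206
finger_force: 79.0
```

play_rows --pt "2 -4 -1.6 0 0 0.02 -1" --pt "3.5 -8 -3 0 0 0.05 -1" --pt "5 -12 -4.5 0 0 0.07 -1" --pt "7 -16 -6 0 0 0.1 -1" --pt "9 -20 -7 0 0 0.12 -1"

```text
clock: 3.65
position: [0.4987, -0.0751, 0.2445]
tool_rot: [3.141, -0.001, 0.016]
force: [0.7, -0.7, -1.3]
grip_width: 0.0203
finger_force: 79.0
```

play_rows --pt "1.5 -3.5 0 0 0 0 -1" --pt "2.5 -6 0 0 0 0 -1" --pt "3 -7.5 0 0 0 0 -1" --pt "3 -7.5 0 0 0 0 -1" --pt "3 -7.5 0 0 0 0 -1"

```text
clock: 4.15
position: [0.5268, -0.0017, 0.2432]
tool_rot: [3.141, 0.0, 0.018]
force: [0.1, -0.9, -1.4]
grip_width: 0.0202
finger_force: 79.0
```

```bash
python3 - <<'E'
from h import *
p,d,i=grab('wrist'); cv2.imwrite('pics/w2.png',p[:,:,::-1]); s=observe(); print(s['position'],s['tool_rot'],s['qpos'],s['grip_width'])
E
```

```text
[ 0.52678811 -0.00224823  0.24322944] [3.14115754e+00 3.81731785e-04 1.69461963e-02] [ 0.00664034  0.35511795 -0.14875415  1.83876209  0.06374829  0.95270836
 -1.72380268] 0.020432069845020533
```

View pics/w2.png

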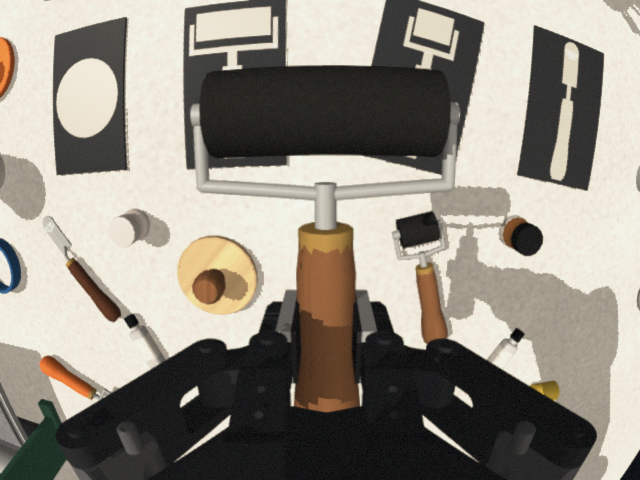

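The held brayer appears level. Mats are visible: baren (90,97), wide (235,90), narrow (430,90), knife (563,108). I'll measure the corners, silhouettes, baren and knife.

```bash
python3 - <<'E'
from h import *
p,d,i=load('wrist')
W=lambda q,z=.004:np.round([wplane(i,u,v,z)[:2]*1000 for u,v in q],1)
g=p.max(2)
dark=(g<90).astype(np.uint8); dark[200:]=0
for a,b in((45,135),(510,612)):
    m=dark.copy(); m[:,:a]=0; m[:,b:]=0
    c=max(cv2.findContours(m,cv2.RETR_EXTERNAL,cv2.CHAIN_APPROX_NONE)[0],key=cv2.contourArea)
    r=cv2.minAreaRect(np.array([wplane(i,u,v,.004)[:2]*1000 for u,v in c[:,0].astype(float)],np.float32)); print('mat',r)
    h=cv2.fillConvexPoly(m*0,cv2.convexHull(c),1); h=cv2.erode(h,np.ones((5,5)))
    s=((g>150)&(h>0)).astype(np.uint8); c=max(cv2.findContours(s,cv2.RETR_EXTERNAL,cv2.CHAIN_APPROX_NONE)[0],key=cv2.contourArea)
    w=np.array([wplane(i,u,v,.004)[:2]*1000 for u,v in c[:,0].astype(float)],np.float32); print(' sil',cv2.minAreaRect(w),cv2.minEnclosingCircle(w))
print('wide TL,TR,BL,BR',W([(183,9),(286,-1),(187,168),(287,165)]).tolist())
print('narrow TR,BRish',W([(484,22),(446,174)]).tolist())
# wide right/left silhouette frame ends & roller
print('wide sil roller TL,TR,BR,BL',W([(196,12),(270,7),(272,41),(197,45)]).tolist())
print('nar sil roller',W([(420,8),(458,15),(449,43),(411,37)]).tolist())
hsv=cv2.cvtColor(p,cv2.COLOR_RGB2HSV).astype(int)
m=((hsv[:,:,1]>60)&(hsv[:,:,2]>60)).astype(np.uint8); m[:,:175]=0;m[:,262:]=0;m[:225]=0;m[320:]=0
c=max(cv2.findContours(m,cv2.RETR_EXTERNAL,cv2.CHAIN_APPROX_NONE)[0],key=cv2.contourArea)
print('baren',cv2.minEnclosingCircle(np.array([wplane(i,u,v,.012)[:2]*1000 for u,v in c[:,0].astype(float)],np.float32)))
print('knob top',W([(208,283)],.05))
m=((hsv[:,:,1]>100)&(hsv[:,:,2]<150)).astype(np.uint8); m[:,:55]=0;m[:,128:]=0;m[:250]=0;m[325:]=0
c=max(cv2.findContours(m,cv2.RETR_EXTERNAL,cv2.CHAIN_APPROX_NONE)[0],key=cv2.contourArea)
w=np.array([wplane(i,u,v,.012)[:2]*1000 for u,v in c[:,0].astype(float)],np.float32);print('knife handle',cv2.minAreaRect(w),cv2.fitLine(w,2,0,.01,.01).ravel()); print('tip/neck',W([(46,219)],.003),W([(68,258)],.01))
E
```

```text
mat ((653.4616088867188, 279.1767272949219), (177.6585235595703, 109.58905792236328), 0.28959596157073975)
 sil ((654.0486450195312, 281.55548095703125), (94.81739044189453, 94.98114013671875), 79.95891571044922) ((654.2548828125, 281.4825439453125), 47.92304992675781)
mat ((648.6776733398438, -280.0404052734375), (109.48278045654297, 178.45632934570312), 84.6512451171875)
 sil ((648.9254150390625, -281.439453125), (23.50743865966797, 170.2723388671875), 84.7972183227539) ((648.6210327148438, -284.69873046875), 85.14562225341797)
wide TL,TR,BL,BR [[740.4, 154.1], [742.0, 42.1], [563.0, 147.5], [564.5, 38.2]]
narrow TR,BRish [[733.2, -169.6], [560.2, -129.9]]
wide sil roller TL,TR,BR,BL [[734.7, 138.7], [733.3, 58.3], [694.9, 55.1], [696.2, 135.7]]
nar sil roller [[738.4, -96.8], [736.2, -139.1], [702.1, -128.4], [704.0, -86.9]]
baren ((442.498779296875, 119.24844360351562), 48.4913330078125)
knob top [[450.8 116.5]]
knife handle ((414.5902099609375, 297.8844299316406), (97.96273803710938, 27.540634155273438), 41.695220947265625) [  0.7814791   0.6239314 415.34164   295.5368   ]
tip/neck [[507.2 364.8]] [[456.8 329.2]]
```

play_rows --pt "3 -2.6 3 0 0 0 -1" --pt "6 -5.2 6 0 0 -0.01 -1" --pt "9 -7.8 9 0 0 -0.01 -1" --pt "11.3 -9.6 12 0 0 -0.01 -1" --pt "11.3 -9.6 16 0 0 -0.01 -1"

```text
clock: 4.7
position: [0.641, 0.0988, 0.0826]
tool_rot: [-3.14, -0.003, 0.029]
force: [0.3, 0.1, -2.9]
grip_width: 0.0204
finger_force: 79.0
```

play_rows --pt "0 0 3 0 0 0 -1" --pt "0 0 5 0 0 0 -1" --pt "0 0 6 0 0 0 -1" --pt "0 0 6 0 0 0 -1" --pt "0 0 6 0 0 0 -1"

```text
clock: 5.2
position: [0.639, 0.0962, 0.0243]
tool_rot: [-3.142, -0.001, 0.027]
force: [0.5, -0.9, -1.3]
grip_width: 0.0203
finger_force: 79.0
```

```bash
python3 - <<'E'
from h import *
go(.638,.0956,.0083,.03)
E
```

```text
now [0.639  0.0962 0.0243] [-3.142e+00 -1.000e-03  2.700e-02] go [-0.1   0.06  1.6 ] turn -0.003 len 1.6
```

play_rows --pt "0 0 0.8 0 0 0 -1" --pt "0 0 1.5 0 0 0 -1" --pt "0 0 1.5 0 0 0 -1" --pt "0 0 1.5 0 0 0 -0.3" --pt "0 0 1.5 0 0 0 0.2"

```text
clock: 5.7
position: [0.6384, 0.0967, 0.0084]
tool_rot: [-3.142, -0.0, 0.028]
force: [-0.0, 0.9, 0.6]
grip_width: 0.0432
finger_force: 0.0
```

play_rows --pt "0 0 0 0 0 0 0.6" --pt "0 0 0 0 0 0 1" --pt "0 0 -1 0 0 0 1" --pt "0 0 -4 0 0 0 1" --pt "0 0 -8 0 0 0 1"

```text
clock: 6.2
position: [0.6374, 0.0966, 0.0885]
tool_rot: [3.141, 0.003, 0.028]
force: [0.2, 0.2, -0.4]
grip_width: 0.0855
finger_force: 0.0
```

```bash
python3 - <<'E'
from h import *
go(.4435,.119,.12,.03)
go(.4435,.119,.014,.03)
E
```

```text
now [0.6374 0.0966 0.0885] [3.141e+00 3.000e-03 2.800e-02] go [-19.33  -2.79  -3.1 ] turn -0.002 len 19.8
now [0.6374 0.0966 0.0885] [3.141e+00 3.000e-03 2.800e-02] go [-19.3   -2.79   7.5 ] turn -0.002 len 20.9
```

play_rows --pt "-4 -0.6 -1.5 0 0 0 1" --pt "-8.5 -1.2 -2.5 0 0 0 1" --pt "-13 -1.9 -2.5 0 0 0 1" --pt "-17 -2.5 -1.5 0 0 0 1" --pt "-19.3 -2.9 -1 0 0 0 1"

```text
clock: 6.7
position: [0.442, 0.1203, 0.0989]
tool_rot: [3.142, 0.0, 0.029]
force: [1.2, 0.3, -0.5]
grip_width: 0.0854
finger_force: 0.0
```

play_rows --pt "0 0 0.5 0 0 0 1" --pt "0 0 2 0 0 0 1" --pt "0 0 4 0 0 0 1" --pt "0 0 4 0 0 0 1" --pt "0 0 4 0 0 0 1"

```text
clock: 7.2
position: [0.4451, 0.1203, 0.0587]
tool_rot: [3.142, 0.0, 0.028]
force: [0.6, -0.2, -0.1]
grip_width: 0.0854
finger_force: 0.0
```

```bash
python3 - <<'E'
from h import *
p,d,i=grab('wrist'); cv2.imwrite('pics/w3.png',p[:,:,::-1])
go(.4428,.12,.016,.03)
E
```

```text
now [0.4453 0.1203 0.059 ] [-3.141e+00 -1.000e-03  2.700e-02] go [-0.25  0.03  4.3 ] turn -0.003 len 4.3
```

View pics/w3.png

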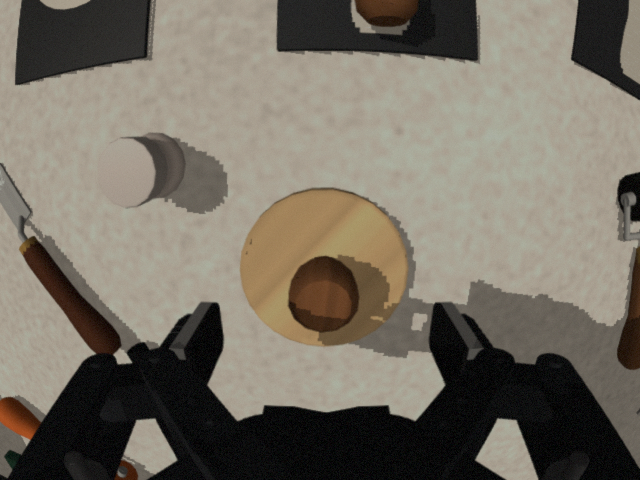

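The knob at (323,293) is centred between the fingers at (190) and (460). I'm descending and gripping.

play_rows --pt "-0.2 0 2 0 0 0 1" --pt "-0.2 0 4.2 0 0 0 1" --pt "-0.2 0 4.2 0 0 0 1" --pt "-0.2 0 4.2 0 0 0 0" --pt "-0.2 0 4.2 0 0 0 -0.5" --squeeze 70

```text
clock: 7.75
position: [0.4433, 0.1204, 0.0175]
tool_rot: [-3.141, -0.001, 0.028]
force: [0.5, 0.5, -0.1]
grip_width: 0.0594
finger_force: 0.0
```

play_rows --pt "0 0 0 0 0 0 -1" --pt "0 0 0 0 0 0 -1" --pt "0 0 0 0 0 0 -1" --pt "0 0 -0.5 0 0 0 -1" --pt "0 0 -3 0 0 0 -1"

```text
clock: 8.25
position: [0.4416, 0.12, 0.0456]
tool_rot: [3.141, 0.003, 0.028]
force: [0.3, -0.3, -1.2]
grip_width: 0.0312
finger_force: 69.7
```

```bash
python3 - <<'E'
from h import *
p,d,i=load('wrist')
hsv=cv2.cvtColor(p,cv2.COLOR_RGB2HSV).astype(int)
m=((hsv[:,:,1]>90)&(hsv[:,:,2]>110)).astype(np.uint8); m[:,:230]=0;m[:,415:]=0;m[:180]=0;m[350:]=0
c=max(cv2.findContours(m,cv2.RETR_EXTERNAL,cv2.CHAIN_APPROX_NONE)[0],key=cv2.contourArea)
print('baren',cv2.minEnclosingCircle(np.array([wplane(i,u,v,.012)[:2]*1000 for u,v in c[:,0].astype(float)],np.float32)))
print(wplane(i,323,293,.044))
go(.6541,.281,.07,.03)
E
```

```text
baren ((441.76922607421875, 121.5933837890625), 46.99977111816406)
[0.44484188 0.12168223 0.044     ]
now [0.4416 0.12   0.0456] [3.141e+00 3.000e-03 2.800e-02] go [ 21.68 -15.49  -2.52] turn -0.002 len 26.8
```

play_rows --pt "0.5 0 -4 0 0 0 -1" --pt "3 -2 -7 0 0 0 -1" --pt "7 -5 -7.5 0 0 0 -1" --pt "11 -7.8 -7.5 0 0 0 -1" --pt "14.5 -10.4 -7.5 0 0 0 -1"

```text
clock: 8.75
position: [0.5866, 0.2295, 0.1224]
tool_rot: [-3.141, -0.001, 0.028]
force: [-0.6, 0.6, -1.8]
grip_width: 0.0319
finger_force: 69.7
```

play_rows --pt "3.5 -2.6 0 0 0 0 -1" --pt "6 -4.3 1 0 0 0 -1" --pt "7.2 -5.1 3 0 0 0 -1" --pt "7.2 -5.1 6 0 0 0 -1" --pt "7.2 -5.1 8 0 0 0 -1"

```text
clock: 9.25
position: [0.6546, 0.2811, 0.0394]
tool_rot: [3.141, 0.002, 0.028]
force: [0.2, -0.3, -1.9]
grip_width: 0.0317
finger_force: 69.7
```

play_rows --pt "0 0 0.3 0 0 0 -1" --pt "0 0 0.3 0 0 0 -1" --pt "0 0 0.3 0 0 0 -1" --pt "0 0 0.3 0 0 0 -1" --pt "0 0 0.3 0 0 0 -1"

```text
clock: 9.75
position: [0.6557, 0.2814, 0.0394]
tool_rot: [-3.141, -0.001, 0.028]
force: [0.2, -0.4, -0.3]
grip_width: 0.0319
finger_force: 69.7
```

```bash
python3 - <<'E'
from h import *
go(.6541,.281,.021,.03)
E
```

```text
now [0.6557 0.2814 0.0394] [-3.141e+00 -1.000e-03  2.800e-02] go [-0.17  0.04  1.84] turn -0.002 len 1.8
```

play_rows --pt "-0.2 0 1 0 0 0 -1" --pt "-0.2 0 1.8 0 0 0 -1" --pt "-0.2 0 1.8 0 0 0 -1" --pt "-0.2 0 1.8 0 0 0 -0.3" --pt "-0.2 0 1.8 0 0 0 0.2"

```text
clock: 10.25
position: [0.6531, 0.2811, 0.0198]
tool_rot: [3.141, 0.0, 0.028]
force: [-0.4, 0.7, 0.4]
grip_width: 0.0449
finger_force: 0.0
```

play_rows --pt "0 0 0 0 0 0 0.6" --pt "0 0 0 0 0 0 1" --pt "0 0 -2 0 0 0 1" --pt "0 0 -6 0 0 0 1" --pt "-1 0 -10 0 0 0 1"

```text
clock: 10.75
position: [0.6435, 0.2804, 0.1206]
tool_rot: [3.141, 0.001, 0.027]
force: [-0.1, 0.1, -0.1]
grip_width: 0.0852
finger_force: 0.0
```

```bash
python3 - <<'E'
from h import *
go(.43,.30,.13,.68)
E
```

```text
now [0.6435 0.2804 0.1206] [3.141e+00 1.000e-03 2.700e-02] go [-21.29  -2.54  -0.92] turn -0.653 len 21.5
```

play_rows --pt "-4 -0.5 -1 0 0 -0.13 1" --pt "-8.5 -1 -2 0 0 -0.26 1" --pt "-13 -1.5 -2 0 0 -0.39 1" --pt "-17 -2 -2 0 0 -0.52 1" --pt "-21 -2.5 -2 0 0 -0.64 1"

```text
clock: 11.25
position: [0.431, 0.3, 0.1405]
tool_rot: [3.142, -0.001, 0.673]
force: [1.2, 0.7, 0.3]
grip_width: 0.0857
finger_force: 0.0
```

play_rows --pt "0 0 0 0 0 0 1" --pt "0 0 0 0 0 0 1" --pt "0 0 0 0 0 0 1" --pt "0 0 0 0 0 0 1" --pt "0 0 0 0 0 0 1"

```text
clock: 11.75
position: [0.4332, 0.2998, 0.1401]
tool_rot: [3.142, 0.0, 0.667]
force: [-0.1, -0.6, 0.1]
grip_width: 0.0855
finger_force: 0.0
```

```bash
python3 - <<'E'
from h import *
p,d,i=grab('wrist'); cv2.imwrite('pics/w4.png',p[:,:,::-1])
hsv=cv2.cvtColor(p,cv2.COLOR_RGB2HSV).astype(int)
m=((hsv[:,:,1]>110)&((hsv[:,:,0]<14)|(hsv[:,:,0]>172))&(hsv[:,:,2]>25)).astype(np.uint8); m[340:]=0
for c in cv2.findContours(m,cv2.RETR_EXTERNAL,cv2.CHAIN_APPROX_NONE)[0]:
    if cv2.contourArea(c)<300: continue
    w=np.array([wplane(i,u,v,.012)[:2]*1000 for u,v in c[:,0].astype(float)],np.float32);print(cv2.boundingRect(c),cv2.minAreaRect(w),cv2.fitLine(w,2,0,.01,.01).ravel())
print(observe()['position'])
E
```

```text
(88, 263, 68, 77) ((257.73406982421875, 405.8534851074219), (82.39813995361328, 40.99855422973633), 58.192691802978516) [  0.41241875   0.91099435 261.0928     404.47806   ]
(303, 194, 28, 117) ((411.7666931152344, 293.4911804199219), (95.2420654296875, 21.644733428955078), 38.42797088623047) [  0.7778333    0.62847066 413.93506    295.09427   ]
(592, 169, 48, 88) ((621.0188598632812, 84.12267303466797), (43.60243606567383, 91.05357360839844), 87.75676727294922) [9.9167973e-01 1.2872982e-01 6.1988062e+02 8.9565140e+01]
(508, 5, 50, 47) ((667.5718383789062, 274.9586181640625), (36.93305587768555, 53.21155548095703), 62.694549560546875) [ 9.3702108e-01 -3.4927279e-01  6.6565411e+02  2.7449207e+02]
(31, 0, 75, 41) ((440.4625244140625, 602.2206420898438), (38.43727493286133, 95.56648254394531), 22.12376594543457) [ 3.7666753e-01 -9.2634851e-01  4.4699969e+02  5.9929480e+02]
[0.43307852 0.29991276 0.14009992]
```

View pics/w4.png

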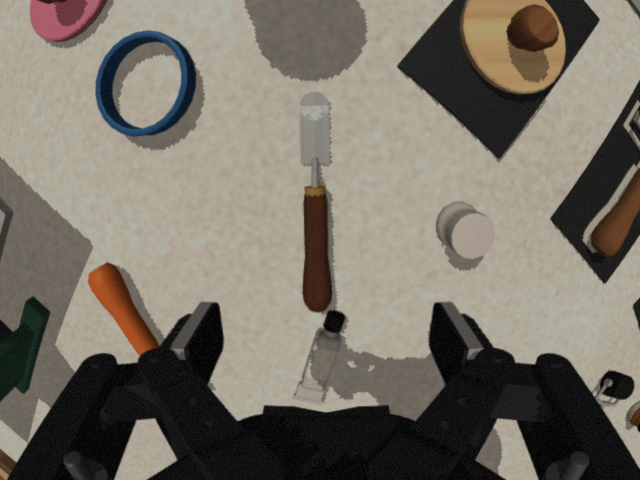

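```bash
python3 - <<'E'
from h import *
p,d,i=load('wrist')
t=wplane(i,315,93,.003)[:2]; b=wplane(i,316.5,310,.009)[:2]
n=(t-b)/np.hypot(*(t-b)); P=(b+70*n/1000+t-.1*n)/2
print(t,b,np.hypot(*(t-b)),np.arctan2(n[1],n[0]),b+.07*n,t-.1*n)
go(*P,.0015,np.arctan2(n[1],n[0]))
E
```

```text
[0.50804733 0.36970429] [0.37304732 0.26316682] 0.17197452138998476 0.6681000874006878 [0.42799733 0.30653151] [0.42954733 0.30775472]
now [0.4331 0.2999 0.1401] [-3.142  0.     0.667] go [ 0.11 -0.83 13.86] turn -0.001 len 13.9
```

play_rows --pt "0.1 -0.8 4 0 0 0 1" --pt "0.1 -0.8 8 0 0 0 1" --pt "0.1 -0.8 11 0 0 0 1" --pt "0.1 -0.8 12.5 0 0 0 1" --pt "0.1 -0.8 13.3 0 0 0 1" --squeeze 60

```text
clock: 12.3
position: [0.4281, 0.3065, 0.0057]
tool_rot: [3.142, 0.002, 0.668]
force: [-0.6, 0.1, 0.1]
grip_width: 0.0854
finger_force: 0.0
```

play_rows --pt "0 0 0.5 0 0 0 1" --pt "0 0 0.5 0 0 0 0.5" --pt "0 0 0.5 0 0 0 -0.2" --pt "0 0 0.5 0 0 0 -0.6" --pt "0 0 0.5 0 0 0 -1"

```text
clock: 12.8
position: [0.4288, 0.3071, 0.0029]
tool_rot: [3.142, -0.001, 0.668]
force: [-1.2, 0.5, 0.9]
grip_width: 0.0286
finger_force: 0.0
```

play_rows --pt "0 0 0 0 0 0 -1" --pt "0 0 0 0 0 0 -1" --pt "0 0 0 0 0 0 -1" --pt "0 0 0 0 0 0 -1" --pt "0 0 0 0 0 0 -1"

```text
clock: 13.3
position: [0.4287, 0.3072, 0.0029]
tool_rot: [-3.142, -0.001, 0.668]
force: [-1.7, -1.2, 8.8]
grip_width: 0.0158
finger_force: 58.4
```

play_rows --pt "0 0 -1.5 0 0 0 -1" --pt "0 0 -5 0 0 0 -1" --pt "0 1 -9 0 0 0 -1" --pt "-1 4 -12 0 0 0 -1" --pt "-2.5 8 -13 0 0 0.1 -1"

```text
clock: 13.8
position: [0.4593, 0.2298, 0.1362]
tool_rot: [-3.141, -0.005, 0.57]
force: [1.4, -0.0, -0.8]
grip_width: 0.0157
finger_force: 59.1
```

```bash
python3 - <<'E'
from h import *
go(.6344,-.2789,.13,-.092)
E
```

```text
now [0.4593 0.2298 0.1362] [-3.141 -0.005  0.57 ] go [-12.73  52.27   0.53] turn 0.662 len 53.8
```

play_rows --pt "-1.1 4.6 0 0 0 0.07 -1" --pt "-2.2 9.2 0 0 0 0.14 -1" --pt "-3.3 13.8 0 0 0 0.21 -1" --pt "-4.4 18.4 0 0 0 0.28 -1" --pt "-5.5 23 0 0 0 0.35 -1"

```text
clock: 14.3
position: [0.536, 0.0033, 0.1335]
tool_rot: [-3.141, -0.001, 0.215]
force: [1.1, 1.7, -0.0]
grip_width: 0.0154
finger_force: 59.1
```

```bash
python3 - <<'E'
from h import *
go(.6344,-.2789,.13,-.092)
E
```

```text
now [0.536  0.0033 0.1335] [-3.141e+00 -1.000e-03  2.150e-01] go [ 3.59 29.66  0.35] turn 0.307 len 29.9
```

play_rows --pt "0.5 4.6 0 0 0 0.06 -1" --pt "1.1 9.2 0 0 0 0.12 -1" --pt "1.6 13.8 0 0 0 0.18 -1" --pt "2.2 18.4 0 0 0 0.24 -1" --pt "2.8 23 0 0 0 0.3 -1"

```text
clock: 14.8
position: [0.613, -0.2152, 0.1337]
tool_rot: [-3.141, -0.001, -0.085]
force: [1.2, 0.8, -0.1]
grip_width: 0.0159
finger_force: 59.1
```

```bash
python3 - <<'E'
from h import *
p,d,i=grab('wrist'); cv2.imwrite('pics/w5.png',p[:,:,::-1])
go(.6344,-.2789,.05,-.092)
E
```

```text
now [ 0.6138 -0.2237  0.1336] [ 3.138e+00 -2.000e-03 -9.500e-02] go [2.55 5.27 8.38] turn -0.003 len 10.2
```

View pics/w5.png

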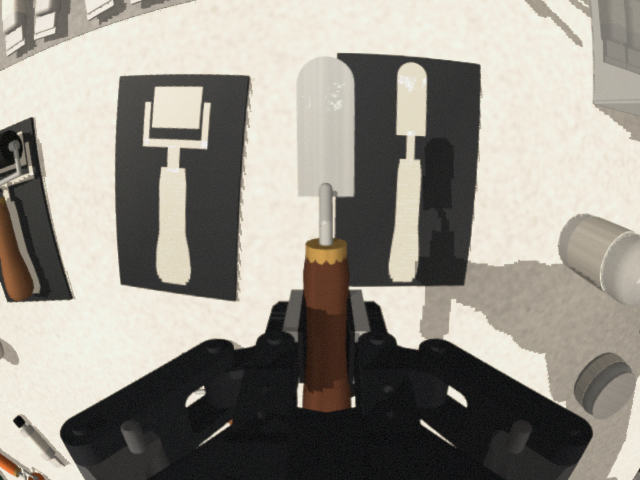

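The knife is held straight, and the knife silhouette runs from tip (412,63) to butt (402,284). The narrow mat is at (180,185). The arm was still settling, so I'm regrabbing to measure.

```bash
python3 - <<'E'
from h import *
grab('wrist')
p,d,i=grab('wrist')
g=p.max(2)
for a,b in((105,258),(358,490)):
    m=(g<90).astype(np.uint8); m[315:]=0; m[:,:a]=0; m[:,b:]=0; m[:40]=0
    c=max(cv2.findContours(m,cv2.RETR_EXTERNAL,cv2.CHAIN_APPROX_NONE)[0],key=cv2.contourArea)
    F=lambda c:np.array([wplane(i,u,v,.004)[:2]*1000 for u,v in c[:,0].astype(float)],np.float32)
    print('mat',cv2.boundingRect(c),cv2.minAreaRect(F(c)))
    h=cv2.erode(cv2.fillConvexPoly(m*0,cv2.convexHull(c),1),np.ones((9,9)))
    s=((g>150)&(h>0)).astype(np.uint8)
    for c in cv2.findContours(s,cv2.RETR_EXTERNAL,cv2.CHAIN_APPROX_NONE)[0]:
        if cv2.contourArea(c)>1000: print(' sil',cv2.boundingRect(c),cv2.minAreaRect(F(c)))
go(.6344,-.2789,.05,-.092)
E
```

```text
mat (110, 77, 131, 225) ((655.143310546875, -94.8200912475586), (109.48719787597656, 178.2913818359375), 79.25128173828125)
 sil (136, 104, 67, 183) ((649.0291137695312, -92.54397583007812), (55.65482711791992, 148.744873046875), 79.3197250366211)
 sil (145, 88, 50, 43) ((718.152587890625, -105.64625549316406), (40.714141845703125, 32.531002044677734), 79.02178955078125)
mat (358, 54, 115, 232) ((648.2205810546875, -287.00164794921875), (87.45855712890625, 178.53692626953125), 85.02993774414062)
 sil (382, 62, 37, 220) ((649.0593872070312, -275.9352722167969), (23.812091827392578, 169.80552673339844), 85.18936157226562)
now [ 0.6125 -0.2166  0.133 ] [ 3.141 -0.    -0.087] go [2.72 6.02 8.3 ] turn 0.005 len 10.6
```

play_rows --pt "1 2 1 0 0 0 -1" --pt "2 4 3 0 0 0 -1" --pt "2.7 5.9 6 0 0 0 -1" --pt "2.7 5.9 8 0 0 0 -1" --pt "2.7 5.9 9.5 0 0 0 -1"

```text
clock: 15.45
position: [0.6344, -0.2735, 0.0365]
tool_rot: [-3.14, 0.001, -0.082]
force: [-0.2, 0.1, -0.1]
grip_width: 0.0156
finger_force: 59.1
```

play_rows --pt "0 0 0.4 0 0 0 -1" --pt "0 0 0.4 0 0 0 -1" --pt "0 0 0.4 0 0 0 -1" --pt "0 0 0.4 0 0 0 -1" --pt "0 0 0.4 0 0 0 -1"

```text
clock: 15.95
position: [0.6352, -0.2744, 0.0342]
tool_rot: [3.141, -0.001, -0.082]
force: [1.1, 0.6, -0.1]
grip_width: 0.0156
finger_force: 59.1
```

```bash
python3 - <<'E'
from h import *
p,d,i=grab('wrist'); cv2.imwrite('pics/w6.png',p[:,:,::-1])
go(.634,-.2776,.0074,-.09)
E
```

```text
now [ 0.6351 -0.2744  0.034 ] [ 3.141e+00 -1.000e-03 -8.200e-02] go [-0.08  0.33  2.66] turn 0.008 len 2.7
```

View pics/w6.png

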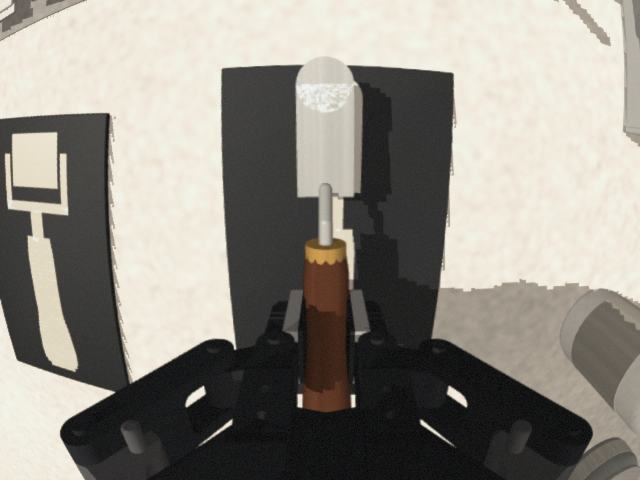

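The silhouette's neck shows at x=340 against the knife's neck at 325, so the silhouette lies a few mm further to −y. I'm computing by how much.

```bash
python3 - <<'E'
from h import *
p,d,i=load('wrist')
g=p.max(2)
for v in(180,200,215,230):
    print(v,wplane(i,340,v,.004)[:2], wplane(i,325,v,.044)[:2])
for v in (120,200,260):
    r=np.nonzero(g[v,200:480]<90)[0]+200
    print(v,r[0],r[-1],wplane(i,r[0],v,.004)[:2],wplane(i,r[-1],v,.004)[:2])
E
```

```text
180 [ 0.68464812 -0.28524464] [ 0.69043035 -0.27875791]
200 [ 0.67512648 -0.28453114] [ 0.6831193  -0.27815038]
215 [ 0.66786129 -0.28399527] [ 0.67754144 -0.27768645]
230 [ 0.66046021 -0.28345679] [ 0.67185979 -0.27721354]
120 222 451 [ 0.71861835 -0.23253228] [ 0.71041149 -0.34035864]
200 225 447 [ 0.6801847  -0.22926419] [ 0.67149784 -0.33702503]
260 228 441 [ 0.64956425 -0.22600221] [ 0.64051872 -0.33402642]
```

play_rows --pt "-0.1 0.5 1 0 0 0.01 -1" --pt "-0.1 0.5 2 0 0 0.01 -1" --pt "-0.1 0.5 2.5 0 0 0.01 -1" --pt "-0.1 0.5 2.6 0 0 0.01 -1" --pt "-0.1 0.5 2.6 0 0 0.01 -1"

```text
clock: 16.5
position: [0.6328, -0.2794, 0.007]
tool_rot: [-3.142, 0.001, -0.093]
force: [-4.2, -0.1, 6.2]
grip_width: 0.0158
finger_force: 59.9
```

play_rows --pt "0 0 0 0 0 0 -1" --pt "0 0 0 0 0 0 -0.6" --pt "0 0 0 0 0 0 0" --pt "0 0 0 0 0 0 0.5" --pt "0 0 0 0 0 0 1"

```text
clock: 17.0
position: [0.6334, -0.2792, 0.0071]
tool_rot: [-3.141, 0.0, -0.092]
force: [0.8, -0.9, -0.1]
grip_width: 0.0603
finger_force: 0.0
```

play_rows --pt "0 0 -0.5 0 0 0 1" --pt "0 0 -3 0 0 0 1" --pt "0 0 -7 0 0 0 1" --pt "0 0 -11 0 0 0 1" --pt "-2 0 -14 0 0 0 1"

```text
clock: 17.5
position: [0.6154, -0.2771, 0.1501]
tool_rot: [3.141, -0.003, -0.091]
force: [0.6, -0.4, 0.4]
grip_width: 0.0851
finger_force: 0.0
```

```bash
python3 - <<'E'
from h import *
go(.4245,-.1203,.13,.255)
E
```

```text
now [ 0.6154 -0.2771  0.1501] [ 3.141e+00 -3.000e-03 -9.100e-02] go [-20.44 -13.88   1.94] turn -0.346 len 24.8
```

play_rows --pt "-4 -2.7 0 0 0 -0.07 1" --pt "-8 -5.4 0 0 0 -0.14 1" --pt "-12 -8.1 0 0 0 -0.21 1" --pt "-16 -10.9 0 0 0 -0.28 1" --pt "-20 -13.6 0 0 0 -0.34 1"

```text
clock: 18.0
position: [0.4253, -0.1226, 0.1477]
tool_rot: [3.141, -0.001, 0.251]
force: [1.4, 0.3, 0.4]
grip_width: 0.0855
finger_force: 0.0
```

play_rows --pt "0 0 0 0 0 0 1" --pt "0 0 0 0 0 0 1" --pt "0 0 0 0 0 0 1" --pt "0 0 0 0 0 0 1" --pt "0 0 0 0 0 0 1"

```text
clock: 18.5
position: [0.4273, -0.1239, 0.1471]
tool_rot: [-3.141, -0.0, 0.247]
force: [0.4, -0.1, -0.2]
grip_width: 0.0857
finger_force: 0.0
```

```bash
python3 - <<'E'
from h import *
p,d,i=grab('wrist'); cv2.imwrite('pics/w7.png',p[:,:,::-1]); brayers(i,p)
go(.4245,-.1203,.003,.255)
E
```

```text
wood [ 406.  -122.6] [98.3 29.6] roller [501.5 -97.9] [31.  41.5] dir line/2pt [0.274 0.254] axle-butt -147.5 point from axle [ 425.  -117.7] from butt [ 421.6 -118.6]
now [ 0.4272 -0.1239  0.1471] [-3.141  0.     0.247] go [-0.17 -0.41 14.41] turn -0.008 len 14.4
```

View pics/w7.png

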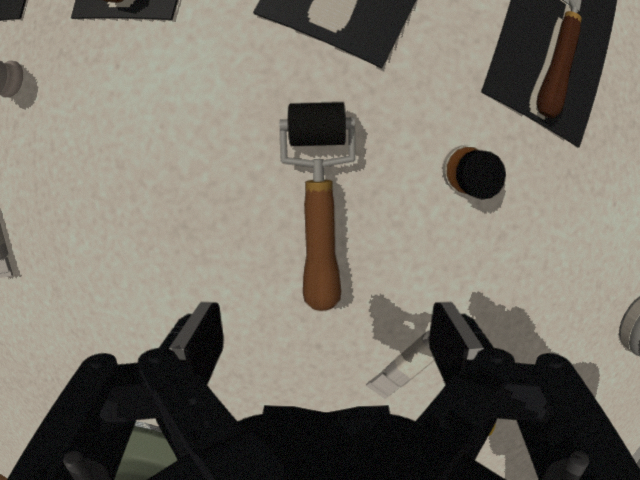

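The narrow brayer is straight ahead, with its roller at (317,124) and butt at (322,305), and the fingers are clear of it. I'm grasping it.

play_rows --pt "-0.1 -0.6 4 0 0 -0.01 1" --pt "-0.1 -0.6 8 0 0 -0.01 1" --pt "-0.1 -0.6 11.5 0 0 -0.01 1" --pt "-0.1 -0.6 13.5 0 0 -0.01 1" --pt "-0.1 -0.6 14.4 0 0 -0.01 1" --squeeze 80

```text
clock: 19.05
position: [0.4237, -0.1179, 0.0014]
tool_rot: [-3.14, 0.002, 0.258]
force: [1.0, 0.0, -0.0]
grip_width: 0.0856
finger_force: 0.0
```

play_rows --pt "0 0 0 0 0 0 1" --pt "0 0 0 0 0 0 0.5" --pt "0 0 0 0 0 0 -0.2" --pt "0 0 0 0 0 0 -0.6" --pt "0 0 0 0 0 0 -1"

```text
clock: 19.55
position: [0.4248, -0.1182, 0.0039]
tool_rot: [3.141, -0.001, 0.258]
force: [-0.7, 0.6, -0.8]
grip_width: 0.0281
finger_force: 0.0
```

play_rows --pt "0 0 0 0 0 0 -1" --pt "0 0 0 0 0 0 -1" --pt "0 0 0 0 0 0 -1" --pt "0 0 0 0 0 0 -1" --pt "0 0 0 0 0 0 -1"

```text
clock: 20.05
position: [0.4247, -0.1181, 0.0039]
tool_rot: [3.141, -0.001, 0.258]
force: [-2.4, 1.6, 14.4]
grip_width: 0.0205
finger_force: 77.7
```

play_rows --pt "0 0 -2 0 0 0 -1" --pt "0 0 -5 0 0 0 -1" --pt "0.5 0 -9 0 0 0.08 -1" --pt "2 0 -12 0 0 0.16 -1" --pt "4 0 -13 0 0 0.24 -1"

```text
clock: 20.55
position: [0.4641, -0.1082, 0.1365]
tool_rot: [3.141, -0.004, 0.013]
force: [0.2, -0.2, -1.8]
grip_width: 0.0203
finger_force: 79.5
```

```bash
python3 - <<'E'
from h import *
c=np.array([.656,-.0972]); t=c-.015*np.array([np.cos(.187),-np.sin(.187)]); print(t)
go(*t,.05,-.187)
E
```

```text
[ 0.6412615  -0.09441132]
now [ 0.4641 -0.1082  0.1365] [ 3.141 -0.004  0.013] go [17.7  -1.15  8.71] turn 0.2 len 19.8
```

play_rows --pt "4 -0.3 0 0 0 0.05 -1" --pt "8.5 -0.6 0 0 0 0.1 -1" --pt "13 -0.9 2 0 0 0.15 -1" --pt "16 -1.1 5 0 0 0.2 -1" --pt "17.7 -1.2 8.5 0 0 0.2 -1"

```text
clock: 21.05
position: [0.6425, -0.0919, 0.0477]
tool_rot: [-3.141, -0.002, -0.183]
force: [0.3, -0.0, -1.3]
grip_width: 0.0206
finger_force: 79.5
```

play_rows --pt "0 0 0 0 0 0 -1" --pt "0 0 0 0 0 0 -1" --pt "0 0 0 0 0 0 -1" --pt "0 0 0 0 0 0 -1" --pt "0 0 0 0 0 0 -1"

```text
clock: 21.55
position: [0.6401, -0.093, 0.0497]
tool_rot: [-3.141, -0.002, -0.183]
force: [0.7, 0.2, -1.0]
grip_width: 0.0203
finger_force: 79.5
```

```bash
python3 - <<'E'
from h import *
p,d,i=grab('wrist'); cv2.imwrite('pics/w8.png',p[:,:,::-1])
g=p.max(2)
for v in (80,100,240,260,280):
    r=np.nonzero(g[v,150:500]<90)[0]+150
    a,b=wplane(i,r[0],v,.004)[:2],wplane(i,r[-1],v,.004)[:2]; print(v,r[0],r[-1],np.round(a,4),np.round(b,4),'mid',np.round((a+b)/2,4))
go(.6413,-.0944,.0084,-.187)
E
```

```text
80 225 437 [ 0.749  -0.0611] [ 0.7298 -0.1675] mid [ 0.7394 -0.1143]
100 225 437 [ 0.7387 -0.0591] [ 0.7194 -0.1656] mid [ 0.729  -0.1124]
240 230 429 [ 0.6656 -0.045 ] [ 0.646  -0.1512] mid [ 0.6558 -0.0981]
260 231 427 [ 0.6544 -0.0426] [ 0.6347 -0.1489] mid [ 0.6445 -0.0958]
280 233 425 [ 0.6426 -0.0406] [ 0.6229 -0.1467] mid [ 0.6328 -0.0936]
now [ 0.6401 -0.0929  0.0494] [-3.141e+00 -1.000e-03 -1.830e-01] go [0.14 0.12 4.1 ] turn 0.004 len 4.1
```

View pics/w8.png

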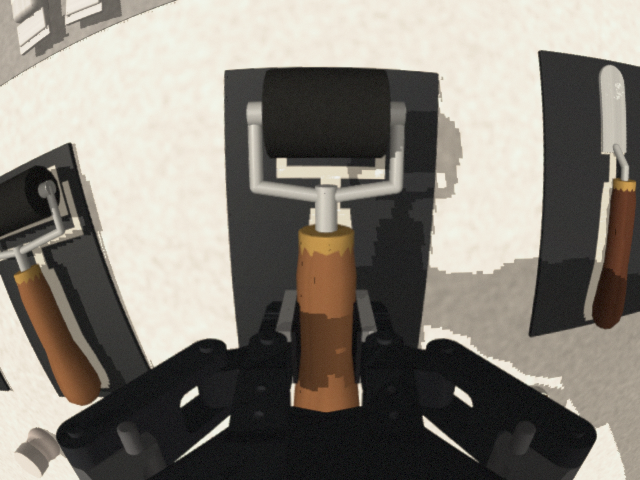

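The mat's midline matches the plan, within 2 mm. The neighbouring wide brayer (40,250) and knife (612,200) sit on their silhouettes. I'm lowering the narrow brayer and releasing it.

play_rows --pt "0.1 0.2 1.5 0 0 0.01 -1" --pt "0.1 0.2 3 0 0 0.01 -1" --pt "0.1 0.2 3.7 0 0 0.01 -1" --pt "0.1 0.2 4.05 0 0 0.01 -1" --pt "0.1 0.2 4.05 0 0 0.01 -1"

```text
clock: 22.1
position: [0.6394, -0.0948, 0.0079]
tool_rot: [3.141, 0.002, -0.192]
force: [-11.6, 1.0, 19.6]
grip_width: 0.0206
finger_force: 81.9
```

play_rows --pt "0 0 0 0 0 0 -1" --pt "0 0 0 0 0 0 -0.6" --pt "0 0 0 0 0 0 0" --pt "0 0 0 0 0 0 0.5" --pt "0 0 0 0 0 0 1"

```text
clock: 22.6
position: [0.6405, -0.0948, 0.0074]
tool_rot: [-3.142, 0.0, -0.192]
force: [0.6, -0.2, -0.1]
grip_width: 0.0635
finger_force: 0.0
```

play_rows --pt "0 0 -0.5 0 0 0 1" --pt "0 0 -3 0 0 0 1" --pt "0 0 -7 0 0 0 1" --pt "-1 0 -12 0 0 0 1" --pt "-4 0 -15 0 0 0 1"

```text
clock: 23.1
position: [0.603, -0.0874, 0.161]
tool_rot: [-3.141, -0.004, -0.193]
force: [-0.6, 0.6, 0.2]
grip_width: 0.0856
finger_force: 0.0
```

play_rows --pt "-3 -1 -3 0 0 -0.05 1" --pt "-6 -3 -5 0 0 -0.1 1" --pt "-8 -5 -6 0 0 -0.15 1" --pt "-8 -5 -6 0 0 -0.19 1" --pt "-8 -5 -6 0 0 -0.19 1"

```text
clock: 23.6
position: [0.5323, -0.0225, 0.2187]
tool_rot: [3.142, -0.001, -0.001]
force: [0.3, -0.3, -1.0]
grip_width: 0.085
finger_force: 0.0
```

play_rows --pt "0 0 0 0 0 0 1" --pt "0 0 0 0 0 0 1" --pt "0 0 0 0 0 0 1" --pt "0 0 0 0 0 0 1" --pt "0 0 0 0 0 0 1"

```text
clock: 24.1
position: [0.5323, -0.0229, 0.2176]
tool_rot: [-3.142, 0.0, -0.003]
force: [-0.7, -0.0, -0.3]
grip_width: 0.0856
finger_force: 0.0
```

```bash
python3 - <<'E'
from h import *
p,d,i=grab('wrist'); cv2.imwrite('pics/w9.png',p[:,:,::-1]); brayers(i,p); print(observe()['position'])
E
```

```text
wood [624.1  98.8] [98.9 32. ] roller [720.8 102.5] [33.  90.3] dir line/2pt [0.035 0.038] axle-butt -146.2 point from axle [641.8  99.5] from butt [639.6  99.4]
[ 0.53226698 -0.02291371  0.21768667]
```

View pics/w9.png

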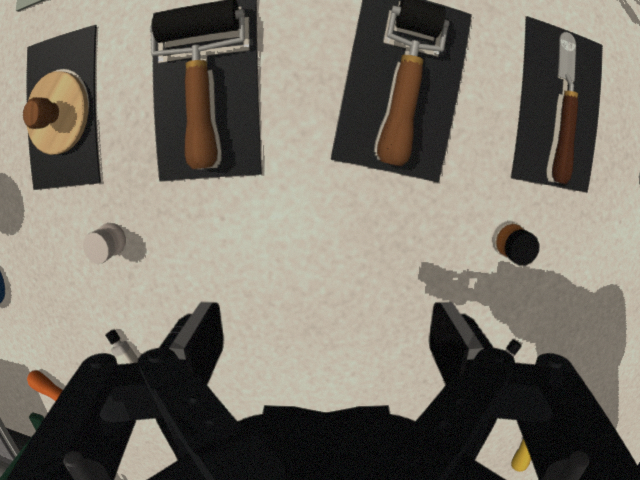

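All four tools are on their mats and the right way round: baren (57,112), wide brayer (198,110), narrow brayer (405,110), knife (567,110). One numeric check before handing in.

```bash
python3 - <<'E'
from h import *
p,d,i=load('wrist')
q=lambda u,v,z:np.round(wplane(i,u,v,z)[:2]*1000,1)
g=p.max(2); hsv=cv2.cvtColor(p,cv2.COLOR_RGB2HSV).astype(int)
for n,a,b in(('baren',20,105),('wide',145,268),('narrow',325,475),('knife',505,606)):
    m=((g<90)|(hsv[:,:,1]>90)).astype(np.uint8); m[195:]=0; m[:,:a]=0; m[:,b:]=0
    c=max(cv2.findContours(m,cv2.RETR_EXTERNAL,cv2.CHAIN_APPROX_NONE)[0],key=cv2.contourArea)
    print(n,'mat',cv2.minAreaRect(np.array([wplane(i,u,v,.004)[:2]*1000 for u,v in c[:,0].astype(float)],np.float32)))
    w=((hsv[:,:,1]>100)&(m>0)).astype(np.uint8)
    if n=='baren': w=((hsv[:,:,1]>60)&(g>90)&(m>0)).astype(np.uint8)
    c=max(cv2.findContours(w,cv2.RETR_EXTERNAL,cv2.CHAIN_APPROX_NONE)[0],key=cv2.contourArea)
    F=np.array([wplane(i,u,v,.016 if n in('baren','knife') else .02)[:2]*1000 for u,v in c[:,0].astype(float)],np.float32)
    print('  wood',cv2.minAreaRect(F), cv2.minEnclosingCircle(F))
print('disc edge L? R,top,bot',q(88,105,.016),q(64,70,.016),q(55,154,.016))
print('knife tip,butt',q(567,33,.007),q(563,184,.013),'narrow butt',q(396,165,.02))
E
```

```text
baren mat ((653.314697265625, 283.8179626464844), (179.24110412597656, 118.82645416259766), 0.44943299889564514)
  wood ((649.8701782226562, 279.2315979003906), (94.97599792480469, 94.4376220703125), 27.25239372253418) ((649.809814453125, 281.474853515625), 50.27695083618164)
wide mat ((652.79736328125, 96.109375), (179.80203247070312, 110.82987976074219), 1.7138687372207642)
  wood ((626.8126831054688, 94.5567855834961), (32.58906173706055, 104.65985870361328), 88.01729583740234) ((627.2234497070312, 98.5562515258789), 52.7125244140625)
narrow mat ((655.6906127929688, -98.16698455810547), (109.69136810302734, 179.375732421875), 78.99082946777344)
  wood ((627.539306640625, -92.05360412597656), (31.704965591430664, 105.95162200927734), 81.07684326171875) ((627.115478515625, -95.03984069824219), 53.2225341796875)
knife mat ((649.0843505859375, -279.49853515625), (110.49958038330078, 179.4161376953125), 84.61225128173828)
  wood ((616.0267333984375, -278.1327819824219), (27.51837158203125, 102.20600891113281), 87.11652374267578) ((615.777587890625, -283.07781982421875), 51.203773498535156)
disc edge L? R,top,bot [650.3 226.3] [695.3 261. ] [602.8 279.2]
knife tip,butt [ 733.8 -286.4] [ 563.5 -281.1] narrow butt [574.9 -88. ]
```

```bash
python3 -c "
from workcell import bot
print(bot.job_done())"
```

```text
the job is handed in; nothing more can be done
None
```

I handed the job in: the wide brayer, narrow brayer, palette knife and baren each lie on their own mat the right way round, within about 5 mm by my final camera check, with no sign that the bottle or cup was touched (the hand-in gave no verdict).

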